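# Roll the press-down roller over the bonded strip

### The job

Press down the copper test strip on the grey board: push along the top of the steel roller with the fingertips so that it rolls over the strip to the yellow band, and leave it lying still, square to the board and centred over that band. Do not pinch, lift, or slide the roller, or shove it from low on its side; several short strokes are fine. Leave everything else where it stands.

Things in the scene. Friction and masses are not known exactly. Their poses are not given: they have to be found in the camera images.
- roller: Loose smooth steel roller, blue ends, thin red stripe along it: a cylinder 64 mm in diameter, 80 mm long, 0.45 to 0.85 kg, lying across the board. Origin mid-axis, 42 mm above the bench (top at 74 mm). x is the cylinder axis; at the start z (red stripe) points up; y, z turn as it rolls. Rolls without slipping unless shoved hard; let go at 0.1 m/s it coasts about 15 mm.
- band: Yellow stripe with a thin black centre line, flat on the board (under 1 mm, cannot be felt or moved): 30 mm wide along its y, 200 mm long along its x, so its ends show on both sides of the roller. Origin at its centre, z up; x across the board, y along it. At the start 150 to 210 mm along the board from the roller, either way, beyond the strip.
- board: Fixed light grey board, 220 mm (x, across) by 420 mm (y, along) by 10 mm thick, flat on the bench; origin under its centre, x across and y along. The flat copper-coloured test strip, 50 mm across by 80 mm along, is bonded at its middle, flush to the touch. The roller rolls along y.
- vial: Small clear vial with a white cap, 24 mm diameter, 46 mm tall, standing on the board near its far long edge; origin under it. Not to be moved.
- spatula: Thin steel lab spatula with a wooden grip, 156 mm long, 14 mm wide, 6 mm high, lying on the board along its near long edge, low; origin under it. Not to be moved.
- amber_bottle: Amber bottle with blue cap, 72 mm diameter, 150 mm tall, behind the board; origin under it. Not to be moved.
- flask: Greenish conical flask, 92 mm diameter, 140 mm tall, behind the board; origin under it. Not to be moved.
- beaker: Clear beaker, 76 mm diameter, 100 mm tall, behind the board; origin under it. Not to be moved.
- weight_ring: Grey ring weight, 84 mm diameter, 28 mm high, left of the board; origin under it. Not to be moved.
- tube_block: Wooden tube block, 50 by 130 mm, 65 mm high over its tubes, right of the board; origin under it. Not to be moved.
Things that resemble listed ones, but are neither listed nor needed, are in the scene too. What is shaped like the roller but pink or purple is not meant.

How it is judged:
On the way:
1. the roller turns right over (stripe down) as it passes over the strip, rolling rather than sliding (angle between roller's own z axis and vertical above 2.6 rad and distance of roller from where it was at the start of the episode between 0.07 and 0.125 m and x of roller in the frame of board between -0.05 and 0.05 m), for 0.02 s.
At the end, for the whole second after the job is handed in: The roller lies still on the board with its axis within 12 mm of the yellow band's centre line, within 10 degrees of parallel to it, and no more than 35 mm off the band's middle lengthwise (y of roller in the frame of band between -0.012 and 0.012 m and x of roller in the frame of band between -0.035 and 0.035 m and angle between the x axis of roller and the x axis of band, either way round below 0.17 rad and height (world z) of roller between 0.038 and 0.046 m and linear speed of roller below 0.01 m/s and angular speed of roller below 0.3 rad/s); the robot touches nothing.
It fails at once if the roller is lifted more than 8 mm off the board, or falls off it (height (world z) of roller above 0.05 m or height (world z) of roller below 0.034 m).
It fails at once if the fingers touch the roller while reaching far down beside it (grasp point below the roller's upper part, 66 mm above the bench) instead of on its top (contact force between the fingers and roller above 0.3 N and height (world z) of the grasp point below 0.066 m).
It fails at once if a bystander is moved more than 20 mm or tipped (distance of any of vial, spatula, amber_bottle, flask, beaker, weight_ring, tube_block from where it was at the start of the episode above 0.02 m or angle between any of vial, spatula, amber_bottle, flask, beaker, weight_ring, tube_block's own z axis and vertical above 0.4 rad).
It also fails if it takes over 54 s, if anything falls off the work surface, if the arm or the gripper's body presses on something with over 40 N, if the wrist force passes 120 N, or if a joint passes its speed limit or range.

### The arm

A 7-joint arm with a two-finger parallel gripper is mounted at the origin on the work surface. World frame = base frame: x ahead of the robot, y to its left, z up, the work surface at z = 0. Lengths are in m, angles in rad, forces in N, time in s.
With the tool pointing down it reaches from about 0.4 to 0.875 m from the base axis. Payload 19.3 kg.
Tool frame: the origin (TCP) lies midway between the tips of the shut fingers; the grasp point (between the pads) lies 19 mm behind it; x points along the fingers, y is the direction in which the jaws open and shut, and the axes are right-handed (so a half turn about x gives the same grasp; the last joint's range is limited). The gripper opens to 85 mm and grips with 20 to 120 N. Pads are 22 mm wide; open, the fingers measure 114 mm over their backs; the gripper's body (76 mm by 85 mm) begins 54 mm behind the grasp point. The pads swing forward as they close: fully open they stand 13 mm farther back than shut.
Start: joints at [-1.202, 0.521, -0.036, 1.599, 0.021, 1.021, -0.113], TCP at [0.266, 0.566, 0.231] pointing down, gripper open.
Joint ranges: [-2.91, 2.91], [-0.3, 2.13], [-1.5, 1.42], [0.17, 2.43], [-1.26, 4.41], [0.16, 1.93], [-2.52, 2.52]. Speed limits (rad/s): [1.89, 1.89, 2.39, 2.39, 3.01, 3.01, 3.01].

### API

Orientations are given as [roll, pitch, yaw] about the fixed x, y, z axes, in that order (R = Rz(yaw) Ry(pitch) Rx(roll)).
In Python, from workcell import telemetry, vision, workorder gives the robot as it stands. The module is installed in compiled form; this text tells all that it offers.
- The arm moves only by the tool play_rows, never from a script. Its argument "deltas" is a list of rows, each a list of 7 numbers: the shift along the world's x, y, z in mm, then the turn, a rotation vector about the world's x, y, z in degrees, then the finger opening in mm, from 0 to 85.4. In form: [[x, y, z, wx, wy, wz, jaw], ...]. A call has 1 to 8 rows; each row shifts and turns the commanded pose from where the row before left it; what a row does not reach is not made up. A row lasts 1/8 s, in which the tool goes at most 62.5 mm and 10.7 degrees, less where a joint would pass 70% of its speed; a pose out of reach is approached as far as the arm can. A call with a gripper value outside its range is refused whole. The fingers move at their own pace and stop on an object; "grip_force" is the grip in N (left out, the last holds). Time passes only in rows, so rows that do not move let the fingers close. It gives the time, the measured TCP pose, the force and the opening at its end, in the units of the state.
- telemetry.observe(): the state, without advancing time (a new reading comes with each control period).
- vision.grab_frame(name): name is "side" or "top"; returns the picture (384x512x3 uint8, red, green, blue); there is no depth.
- vision.camera_info(name): a dict with "mtx" (3x3 intrinsics, pixels), "k1" (the pictures are not rectified: a ray, as slopes to the right and down, at radius r is drawn at 1 + k1 r^2 times it, then the intrinsics apply), "rvec" (rotation vector, rad) and "tvec" (3), from world to camera coordinates, as OpenCV has them. Camera axes: x right, y down, z forward; pixel columns grow to the right and rows downward; lengths in m; the calibration is good to about 2 mm. A picture is of the moment at which its call begins. camera_info takes no time and is no camera call.
- workorder.job_done(): hands the job in, once; it reports no verdict.
The state is a dict: "clock": time; "qpos": joint angles; "qd": joint speeds; "joint_efforts": joint torques, N m; "position": TCP position; "tool_rot": TCP orientation; "force": force on the tool from outside, world axes, zero at the start; "moment": the same for the moment, N m; "grip_width": finger opening in m.
Only numpy, scipy, OpenCV 4.12 (cv2) and the standard library are available. Lean on these libraries where they do the work, as an engineer would, in place of code of your own. Each camera call takes 0.05 s, during which the arm holds its last target. There are 200 camera calls.

## Working session

There is one attempt and no reset: what is moved stays moved. The work goes in short steps, Python scripts to look and compute and a tool call to move; the robot and the scene stay as the last step left them, time stands still between calls to the robot, and variables do not carry over. Pictures are saved under pics/ and viewed, about 8 in all and at most 12, crops included, and the job is handed in when it is done.

Besides the shell and the picture viewer there is one more tool, called after "Call:" as a command line: name --pt "numbers of a row" for each row, then --argument value for the rest. play_rows: Moves the arm, as the interface text tells. Its arguments: {"type":"object","properties":{"deltas":{"type":"array","items":{"type":"array","items":{"type":"number"}}},"grip_force":{"type":"number"}},"required":["deltas"]}

```bash
mkdir -p pics
cat > h.py <<'E'
import numpy as np, cv2
from workcell import telemetry, vision, workorder
def cam(n):
    c=vision.camera_info(n); R,_=cv2.Rodrigues(np.array(c["rvec"],float)); return np.array(c["mtx"],float),float(c["k1"]),R,np.array(c["tvec"],float).ravel()
def px2w(n,u,v,z):
    K,k,R,t=cam(n); p=cv2.undistortPoints(np.array([[[u,v]]],float),K,np.array([k,0,0,0.]))[0,0]
    d=R.T@np.array([p[0],p[1],1]); o=-R.T@t; s=(z-o[2])/d[2]; return o+s*d
def w2px(n,P):
    c=vision.camera_info(n); K,k,R,t=cam(n)
    return cv2.projectPoints(np.array(P,float).reshape(-1,3),np.array(c["rvec"],float),t,K,np.array([k,0,0,0.]))[0][:,0]
def grab(n,f):
    im=vision.grab_frame(n); cv2.imwrite(f"pics/{f}.png",im[:,:,::-1]); return im
E
python3 - <<'E'
from h import *
a=grab("top","t0");b=grab("side","s0")
cv2.imwrite("pics/both.png",np.hstack([cv2.resize(x,(400,300)) for x in(a,b)])[:,:,::-1])
for n in("top","side"):
    K,k,R,t=cam(n);print(n,-R.T@t,K[0,0],k)
print(telemetry.observe())
E
```

```text
top [ 0.36734858 -0.00931053  1.29606544] 406.32664020173735 -0.06479872945637728
side [ 0.05416397 -1.06158793  0.73755562] 366.59838202467176 0.016318632771016195
{'clock': 0.1, 'qpos': array([-1.20218071,  0.52196669, -0.03633699,  1.59989106,  0.02116795,
        1.02108937, -0.11277474]), 'qd': array([-0.0004021 , -0.00381967, -0.0006741 , -0.00048211,  0.0001061 ,
        0.00017484,  0.00012905]), 'joint_efforts': array([ 3.96085568e-03, -9.28477693e+01,  1.98385611e+00, -3.70532191e+01,
        1.81341113e-02,  5.47249481e-03, -4.31059664e-05]), 'position': array([0.26544219, 0.56553287, 0.23079698]), 'tool_rot': array([-1.53610477,  1.56982501, -1.97491566]), 'force': array([0.91187618, 0.40710055, 0.23193183]), 'moment': array([-0.01280074, -0.00280442, -0.0371313 ]), 'grip_width': 0.08554855231206354}
```

View pics/t0.png

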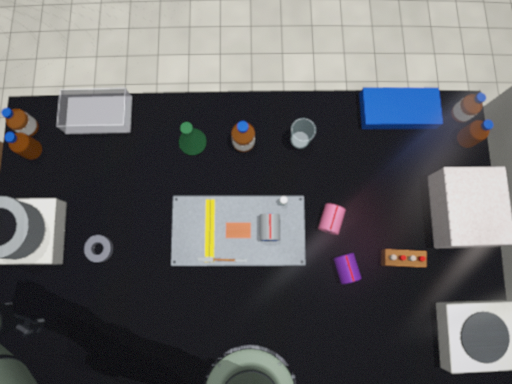

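View pics/s0.png

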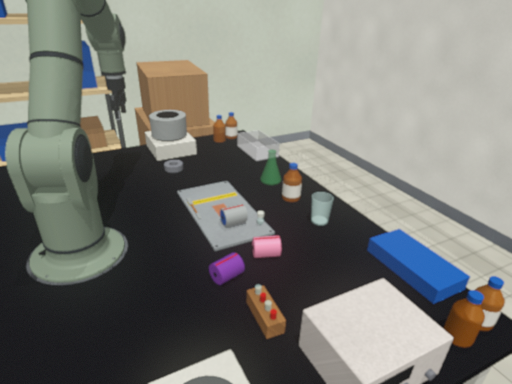

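The top view shows the grey board at (172–305, 196–266), with the yellow band at (210,228) and the copper strip at (238,230). Candidates for the roller are steel with blue ends and a red stripe (270,227), pink (332,219) and purple (348,268). I choose the steel one, on the board. Next is a close crop to check it.

Run:
```python
from h import *
a=cv2.imread("pics/t0.png")
cv2.imwrite("pics/c0.png",cv2.resize(a[185:280,160:320],None,fx=5,fy=5,interpolation=cv2.INTER_CUBIC))
hsv=cv2.cvtColor(a,cv2.COLOR_BGR2HSV)
def blob(m,name,z,box):
    mm=np.zeros_like(m);x0,x1,y0,y1=box;mm[y0:y1,x0:x1]=m[y0:y1,x0:x1]
    ys,xs=np.nonzero(mm);r=cv2.minAreaRect(np.c_[xs,ys].astype(np.float32))
    P=np.array([px2w("top",u,v,z)[:2] for u,v in zip(xs,ys)])
    rw=cv2.minAreaRect((P*1000).astype(np.float32)); C=np.cov(P.T);w,V=np.linalg.eigh(C)
    print(name,len(xs),P.mean(0),"rect",rw,"major",np.degrees(np.arctan2(V[1,1],V[0,1])))
B=(165,312,190,272)
blob(cv2.inRange(hsv,(22,120,100),(35,255,255)),"band",.0105,B)
blob(cv2.inRange(hsv,(5,90,120),(18,255,255)),"strip",.0105,(220,255,215,245))
r=cv2.inRange(hsv,(0,90,80),(6,255,255))|cv2.inRange(hsv,(172,90,80),(180,255,255))
blob(r,"stripe",.074,(255,290,205,250))
b=cv2.inRange(hsv,(95,60,40),(125,255,255));ys,xs=np.nonzero(b[205:250,250:295]);print(sorted(set(zip(xs+250,ys+205)))[:40])
blob(cv2.inRange(hsv,(0,0,90),(180,70,255)),"board",.01,(168,310,192,270))
```

```text
band 463 [0.50893483 0.12018362] rect ((510.2326354980469, 121.2943115234375), (178.7977752685547, 25.30305290222168), 0.07467009127140045) major 179.64773579120066
strip 355 [0.50153543 0.03064835] rect ((501.5791320800781, 31.048812866210938), (73.15377044677734, 44.536766052246094), 89.15326690673828) major 89.85577577416302
stripe 34 [ 0.51246926 -0.06857134] rect ((507.2404479980469, -67.82642364501953), (3.038546562194824, 69.86151123046875), 88.69841766357422) major -179.66742570223386
[(np.int64(263), np.int64(240)), (np.int64(264), np.int64(240)), (np.int64(265), np.int64(240)), (np.int64(266), np.int64(240)), (np.int64(267), np.int64(240)), (np.int64(268), np.int64(240)), (np.int64(272), np.int64(240)), (np.int64(273), np.int64(240)), (np.int64(274), np.int64(240)), (np.int64(275), np.int64(240)), (np.int64(276), np.int64(240))]Traceback (most recent call last):
  File "<stdin>", line 17, in <module>
  File "<stdin>", line 8, in blob
  File "h.py", line 6, in px2w
    K,k,R,t=cam(n); p=cv2.undistortPoints(np.array([[[u,v]]],float),K,np.array([k,0,0,0.]))[0,0]
            ~~~^^^
  File "h.py", line 4, in cam
    c=vision.camera_info(n); R,_=cv2.Rodrigues(np.array(c["rvec"],float)); return np.array(c["mtx"],float),float(c["k1"]),R,np.array(c["tvec"],float).ravel()
ValueError: time passes only in moves, steps and waits
```

View pics/c0.png

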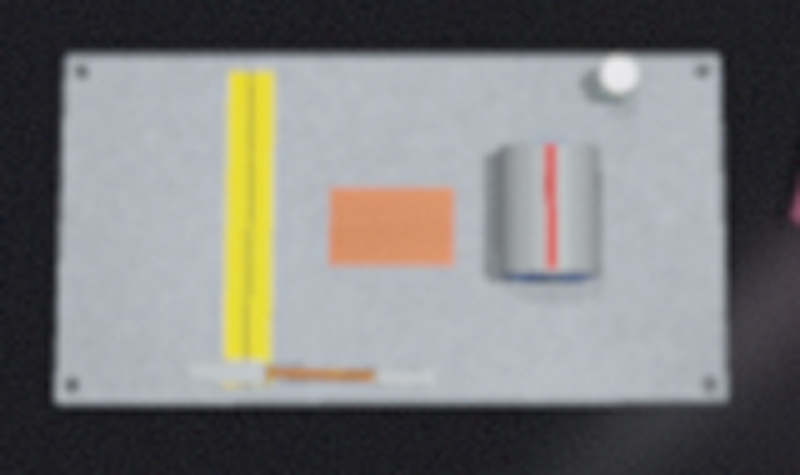

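The crop shows the steel roller with its red stripe up and blue end visible. It is distinct from the pink and purple look-alikes. Roller axis is at y≈-0.0685, x≈0.509. The band is at y≈0.120 and the board centre at (0.5015, 0.031). All sizes fit, and the roller-to-band distance of 0.189 m is within the given range. The roller must travel +y.

Run:
```python
from h import *
from scipy.spatial.transform import Rotation as Ro
R=Ro.from_euler('xyz',telemetry.observe()['tool_rot']).as_matrix();print(R.round(3))
print("jaw yaw deg",np.degrees(np.arctan2(R[1,1],R[0,1])))
print(px2w("top",160+251/5,185+70/5,.0105),px2w("top",160+248/5,185+360/5,.0105))
for u,v in [(65,55),(722,53),(728,403),(55,403)]: print(px2w("top",160+u/5-.4,185+v/5-.4,.01))
for u,v in [(551,145),(552,268)]: print(px2w("top",160+u/5-.4,185+v/5-.4,.074))
```

```text
[[-0.     0.425  0.905]
 [-0.001  0.905 -0.425]
 [-1.    -0.001  0.   ]]
jaw yaw deg 64.85798708188335
[0.60269075 0.11784563 0.0105    ] [0.41783584 0.11920705 0.0105    ]
[0.61566531 0.23927792 0.01      ]
[ 0.61088764 -0.18462157  0.01      ]
[ 0.38752016 -0.18009572  0.01      ]
[0.39393981 0.24140903 0.01      ]
[ 0.54336352 -0.06955883  0.074     ]
[ 0.46867651 -0.0684704   0.074     ]
```

Call:
play_rows --pt "15 -40 0 0 0 -4.1 30" --pt "15 -40 0 0 0 -4.1 30" --pt "15 -40 0 0 0 -4.1 30" --pt "15 -40 0 0 0 -4.1 30" --pt "15 -40 0 0 0 -4.1 30" --pt "15 -40 0 0 0 -4.1 30" --pt "15 -40 0 0 0 -4.1 30" --pt "15 -40 0 0 0 -4.1 30"

```text
clock: 1.1
position: [0.3858, 0.2444, 0.2312]
tool_rot: [-1.693, 1.571, -2.706]
force: [0.8, 0.5, -0.5]
grip_width: 0.0298
```

Call:
play_rows --pt "15 -40 -8 0 0 -4.1 30" --pt "15 -40 -12 0 0 -4.1 30" --pt "15 -40 -12 0 0 -4.1 30" --pt "15 -40 -12 0 0 -4.1 30" --pt "15 -40 -12 0 0 -4.1 30" --pt "15 -40 -12 0 0 -4.1 30" --pt "15 -40 -12 0 0 -4.1 30" --pt "15 -40 -12 0 0 -4.1 30"

```text
clock: 2.1
position: [0.5058, -0.0755, 0.1387]
tool_rot: [-1.713, 1.571, 2.984]
force: [-0.3, 0.7, -0.4]
grip_width: 0.0297
```

```bash
cat > st.py <<'E'
from h import *
from scipy.spatial.transform import Rotation as Ro
o=telemetry.observe();R=Ro.from_euler('xyz',o['tool_rot']).as_matrix()
print(o['clock'],o['position'].round(4),"jaw",np.degrees(np.arctan2(R[1,1],R[0,1])).round(2),"tilt",R[:,0].round(3),o['force'].round(2),o['grip_width'])
E
python3 st.py
```

```text
2.1 [ 0.5058 -0.0755  0.1387] jaw -0.86 tilt [-0.  0. -1.] [-0.34  0.69 -0.43] 0.02970430969900387
```

Call:
play_rows --pt "3 -3 -20 0 0 0 30" --pt "0 0 -20 0 0 0 30" --pt "0 0 -15 0 0 0 30" --pt "0 0 -4 0 0 0 30" --pt "0 0 0 0 0 0 30"

```text
clock: 2.72
position: [0.5086, -0.0772, 0.0805]
tool_rot: [0.524, 1.571, -1.06]
force: [-0.3, -1.2, 0.1]
grip_width: 0.0301
```

Call:
play_rows --pt "0 0 -1 0 0 0 30" --pt "0 0 -1 0 0 0 30" --pt "0 0 -1 0 0 0 30" --pt "0 0 -1 0 0 0 30" --pt "0 0 0 0 0 0 30"

```text
clock: 3.35
position: [0.5085, -0.0772, 0.0762]
tool_rot: [-1.529, 1.571, -3.113]
force: [0.5, -0.3, -0.1]
grip_width: 0.0301
```

Call:
play_rows --pt "0 0 -1 0 0 0 30" --pt "0 0 -1 0 0 0 30" --pt "0 0 -1 0 0 0 30" --pt "0 0 0 0 0 0 30"

```text
clock: 3.85
position: [0.5086, -0.0773, 0.0734]
tool_rot: [1.748, 1.571, 0.164]
force: [-1.3, -0.4, 5.7]
grip_width: 0.0301
```

Call:
play_rows --pt "0 3 0 0 0 0 30" --pt "0 5 0 0 0 0 30" --pt "0 5 0 0 0 0 30" --pt "0 5 0 0 0 0 30" --pt "0 5 0 0 0 0 30" --pt "0 3 0 0 0 0 30" --pt "0 0 0 0 0 0 30"

```text
clock: 4.72
position: [0.5089, -0.0509, 0.0735]
tool_rot: [1.731, 1.57, 0.148]
force: [-0.1, -0.1, 6.6]
grip_width: 0.03
```

Run:
```python
from h import *
a=grab("side","s1");b=grab("top","t1")
c=cv2.resize(a[170:255,170:280],None,fx=4.5,fy=4.5,interpolation=cv2.INTER_CUBIC)
d=cv2.resize(b[185:280,160:320],(520,309),interpolation=cv2.INTER_CUBIC)
o=np.zeros((600,530,3),np.uint8);o[:290,:495]=c[:290,:495];o[290:599,:520]=d;cv2.imwrite("pics/v1.png",o[:,:,::-1])
```

```text
(no output)
```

View pics/v1.png

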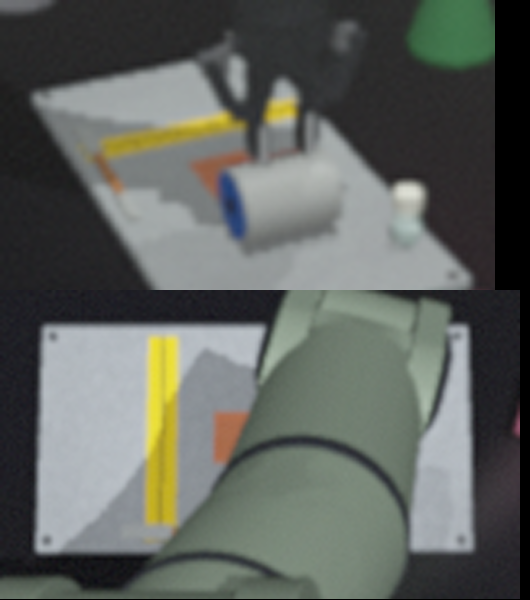

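The side view shows both fingertips on the roller's top. The stripe has turned forward out of sight, so it is rolling, and the top camera is blocked by the arm. I'll continue in short strokes.

Call:
play_rows --pt "0 4 0 0 0 0 30" --pt "0 4 0 0 0 0 30" --pt "0 0 0 0 0 0 30"

```text
clock: 5.2
position: [0.5089, -0.0427, 0.0734]
tool_rot: [1.812, 1.57, 0.229]
force: [1.9, -0.1, 4.6]
grip_width: 0.0299
```

Call:
play_rows --pt "0 0 4 0 0 0 30" --pt "0 -17 0 0 0 0 30" --pt "0 0 -4 0 0 0 30" --pt "0 6 0 0 0 0 30" --pt "0 8 0 0 0 0 30" --pt "0 8 0 0 0 0 30" --pt "0 8 0 0 0 0 30" --pt "0 4 0 0 0 0 30"

```text
clock: 6.2
position: [0.5089, -0.0259, 0.0734]
tool_rot: [1.885, 1.57, 0.301]
force: [0.0, -0.3, 7.9]
grip_width: 0.0301
```

Call:
play_rows --pt "0 0 4 0 0 0 30" --pt "0 -17 0 0 0 0 30" --pt "0 0 -4 0 0 0 30" --pt "0 6 0 0 0 0 30" --pt "0 8 0 0 0 0 30" --pt "0 8 0 0 0 0 30" --pt "0 8 0 0 0 0 30" --pt "0 4 0 0 0 0 30"

```text
clock: 7.2
position: [0.5089, -0.0088, 0.0734]
tool_rot: [1.976, 1.57, 0.393]
force: [-0.2, -1.2, 8.5]
grip_width: 0.0303
```

Run:
```python
from h import *
a=grab("side","s2")
cv2.imwrite("pics/v2.png",cv2.resize(a[165:255,165:285],None,fx=6,fy=6,interpolation=cv2.INTER_CUBIC)[:,:,::-1])
for y in(-.0685,-.0515,-.0175): print(y,w2px("side",[[.469,y,.042],[.509,y,.074]]).round(1).tolist())
```

```text
-0.0685 [[224.2, 217.0], [234.6, 206.6]]
-0.0515 [[222.3, 214.6], [232.6, 204.3]]
-0.0175 [[218.6, 210.0], [228.7, 199.9]]
```

View pics/v2.png

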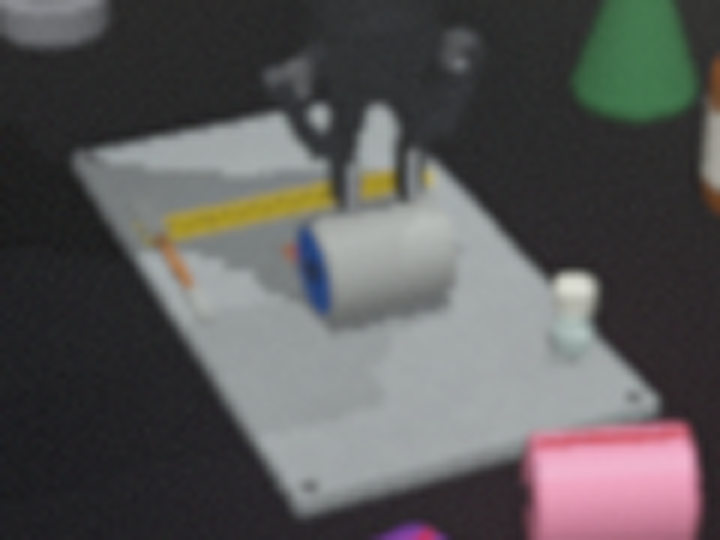

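The blue end shows at full-frame pixel (217.5, 210). A roller at y=-0.0175 would show at (218.6, 210), so the no-slip model holds.

Call:
play_rows --pt "0 0 4 0 0 0 30" --pt "0 -17 0 0 0 0 30" --pt "0 0 -4 0 0 0 30" --pt "0 6 0 0 0 0 30" --pt "0 8 0 0 0 0 30" --pt "0 8 0 0 0 0 30" --pt "0 8 0 0 0 0 30" --pt "0 4 0 0 0 0 30"

```text
clock: 8.25
position: [0.509, 0.0085, 0.0734]
tool_rot: [2.053, 1.57, 0.469]
force: [0.5, -0.3, 9.3]
grip_width: 0.03
```

Call:
play_rows --pt "0 0 4 0 0 0 30" --pt "0 -17 0 0 0 0 30" --pt "0 0 -4 0 0 0 30" --pt "0 6 0 0 0 0 30" --pt "0 8 0 0 0 0 30" --pt "0 8 0 0 0 0 30" --pt "0 8 0 0 0 0 30" --pt "0 4 0 0 0 0 30"

```text
clock: 9.25
position: [0.5088, 0.0258, 0.0735]
tool_rot: [2.418, 1.57, 0.835]
force: [0.4, -0.7, 7.8]
grip_width: 0.0302
```

Call:
play_rows --pt "0 0 4 0 0 0 30" --pt "0 -17 0 0 0 0 30" --pt "0 0 -4 0 0 0 30" --pt "0 6 0 0 0 0 30" --pt "0 8 0 0 0 0 30" --pt "0 8 0 0 0 0 30" --pt "0 8 0 0 0 0 30" --pt "0 4 0 0 0 0 30"

```text
clock: 10.25
position: [0.5088, 0.0431, 0.0735]
tool_rot: [2.477, 1.57, 0.894]
force: [0.7, -0.7, 5.9]
grip_width: 0.03
```

Run:
```python
from h import *
a=grab("side","s3")
cv2.imwrite("pics/v3.png",cv2.resize(a[165:255,165:285],None,fx=6,fy=6,interpolation=cv2.INTER_CUBIC)[:,:,::-1])
for y in(.0135,.0335,.0435): print(y,((w2px("side",[[.469,y,.042],[.509,y,.074]])-165)*6).round(0).tolist())
```

```text
0.0135 [[302.0, 246.0], [361.0, 186.0]]
0.0335 [[290.0, 230.0], [348.0, 172.0]]
0.0435 [[284.0, 223.0], [342.0, 164.0]]
```

View pics/v3.png

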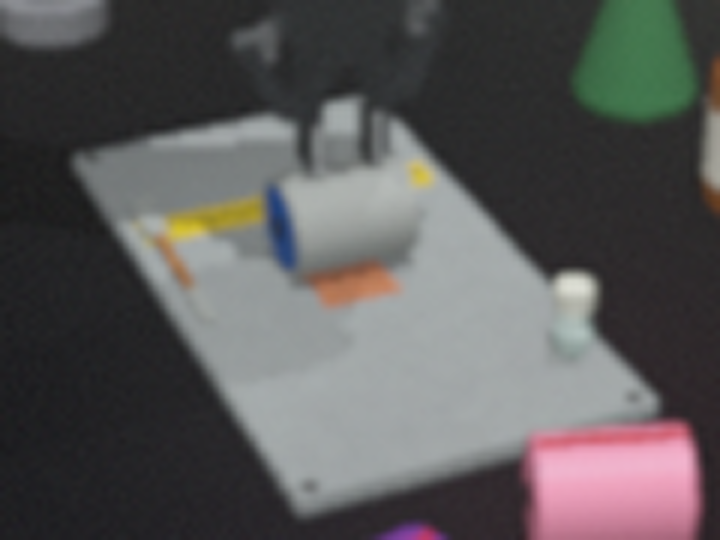

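```bash
cat > bl.py <<'E'
from h import *
import sys
for f in sys.argv[1:]:
    h=cv2.cvtColor(cv2.imread(f"pics/{f}.png"),cv2.COLOR_BGR2HSV)
    m=cv2.inRange(h,(100,110,30),(130,255,255));m[:175]=0;m[235:]=0;m[:,:195]=0;m[:,250:]=0
    n,l,s,c=cv2.connectedComponentsWithStats(m);i=1+s[1:,4].argmax()
    cx=s[i,0]+(s[i,2]-1)/2;cy=s[i,1]+(s[i,3]-1)/2
    p=px2w("side",*c[i],.042);q=px2w("side",cx,cy,.042);print(f,s[i],c[i].round(1),p.round(4),q.round(4))
E
python3 bl.py s0 s1 s2 s3
```

```text
s0 [221 211   5  13  34] [222.8 217.6] [ 0.4629 -0.0699  0.042 ] [ 0.465  -0.0669  0.042 ]
s1 [219 209   5  13  38] [221.2 215.4] [ 0.4633 -0.0547  0.042 ] [ 0.4638 -0.0521  0.042 ]
s2 [215 204   5  13  37] [217.  210.1] [ 0.4634 -0.0159  0.042 ] [ 0.4638 -0.0153  0.042 ]
s3 [210 197   4  12  30] [211.4 202.9] [0.4641 0.0394 0.042 ] [0.4655 0.0422 0.042 ]
```

Call:
play_rows --pt "0 0 4 0 0 0 30" --pt "0 -11 0 0 0 0 30" --pt "0 0 -4 0 0 0 30" --pt "0 6 0 0 0 0 30" --pt "0 8 0 0 0 0 30" --pt "0 8 0 0 0 0 30" --pt "0 8 0 0 0 0 30" --pt "0 4 0 0 0 0 30"

```text
clock: 11.3
position: [0.5091, 0.0653, 0.0734]
tool_rot: [1.937, 1.57, 0.354]
force: [1.8, -1.1, 8.7]
grip_width: 0.0302
```

Call:
play_rows --pt "0 0 4 0 0 0 30" --pt "0 -15 0 0 0 0 30" --pt "0 0 -4 0 0 0 30" --pt "0 6 0 0 0 0 30" --pt "0 8 0 0 0 0 30" --pt "0 8 0 0 0 0 30" --pt "0 8 0 0 0 0 30" --pt "0 4 0 0 0 0 30"

```text
clock: 12.3
position: [0.509, 0.0842, 0.0734]
tool_rot: [2.026, 1.57, 0.442]
force: [1.0, -0.1, 9.0]
grip_width: 0.0303
```

```bash
python3 -c "
from h import *
grab('side','s4')"; python3 bl.py s4
```

```text
s4 [206 193   4  12  25] [207.8 198. ] [0.465 0.079 0.042] [0.4628 0.0762 0.042 ]
```

Call:
play_rows --pt "0 0 4 0 0 0 30" --pt "0 -14 0 0 0 0 30" --pt "0 0 -4 0 0 0 30" --pt "0 6 0 0 0 0 30" --pt "0 8 0 0 0 0 30" --pt "0 8 0 0 0 0 30" --pt "0 8 0 0 0 0 30" --pt "0 4 0 0 0 0 30"

```text
clock: 13.35
position: [0.509, 0.1041, 0.0734]
tool_rot: [2.04, 1.57, 0.456]
force: [1.4, -0.5, 7.5]
grip_width: 0.0299
```

Call:
play_rows --pt "0 0 0 0 0 0 30" --pt "0 0 15 0 0 0 30" --pt "0 30 30 0 0 0 30" --pt "0 50 10 0 0 0 30" --pt "0 50 0 0 0 0 30" --pt "0 50 0 0 0 0 30" --pt "0 20 0 0 0 0 30" --pt "0 0 0 0 0 0 30"

```text
clock: 14.35
position: [0.5082, 0.3046, 0.1284]
tool_rot: [-0.997, 1.571, -2.579]
force: [-0.3, -0.8, -0.4]
grip_width: 0.0301
```

```bash
python3 -c "
from h import *
grab('side','s5');b=grab('top','t5')
cv2.imwrite('pics/v5.png',cv2.resize(b[185:280,160:320],None,fx=5,fy=5,interpolation=cv2.INTER_CUBIC)[:,:,::-1])"; python3 bl.py s5; python3 st.py
```

```text
s5 [205 191   4  11  23] [206.4 196.3] [0.4653 0.0939 0.042 ] [0.4663 0.0957 0.042 ]
14.45 [0.5088 0.3023 0.1285] jaw -0.82 tilt [-0.    -0.001 -1.   ] [ 0.27 -0.29 -0.42] 0.03024937484720134
```

View pics/v5.png

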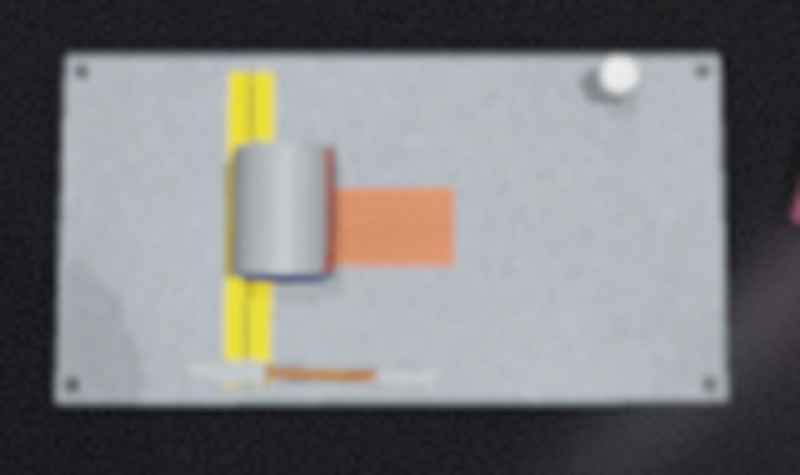

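```bash
python3 -c "
from h import *
for u in (237,334,285.5,500,600,550): print(u,px2w('top',160+u/5-.4,185+210/5-.4,.045).round(4))
for v in (145,275): print(px2w('top',160+(250)/5-.4,185+v/5-.4,.0105).round(4))
"
python3 - <<'E'
import cv2,numpy as np
a=cv2.imread('pics/t5.png');print(a[222,203:232].tolist())
E
```

```text
237 [0.5098 0.124  0.045 ]
334 [0.509  0.0641 0.045 ]
285.5 [0.5094 0.0941 0.045 ]
500 [ 0.5074 -0.0385  0.045 ]
600 [ 0.5065 -0.1004  0.045 ]
550 [ 0.507  -0.0694  0.045 ]
[0.5553 0.1196 0.0105]
[0.4724 0.1193 0.0105]
[[193, 187, 181], [172, 179, 177], [116, 161, 169], [100, 148, 157], [136, 141, 141], [154, 152, 148], [166, 163, 158], [174, 171, 168], [180, 177, 173], [184, 182, 177], [190, 188, 182], [194, 192, 187], [199, 198, 193], [202, 201, 196], [204, 202, 196], [198, 196, 191], [192, 191, 185], [188, 187, 181], [183, 180, 175], [177, 174, 169], [168, 167, 163], [155, 153, 163], [119, 118, 159], [107, 109, 156], [136, 142, 169], [155, 163, 192], [163, 171, 202], [165, 173, 205], [163, 171, 204]]
```

The roller is at y≈0.094 from the top view and 0.0945 from the side. It is square, and the stripe is at the back as no-slip rolling predicts. The band is at 0.1195, leaving about 25 mm.

Call:
play_rows --pt "0 -50 0 0 0 0 30" --pt "0 -50 0 0 0 0 30" --pt "0 -50 0 0 0 0 30" --pt "0 -50 0 0 0 0 30" --pt "0 -14 -20 0 0 0 30" --pt "0 0 -25 0 0 0 30" --pt "0 0 -8 0 0 0 30" --pt "0 0 -2 0 0 0 30"

```text
clock: 15.45
position: [0.5084, 0.0891, 0.0735]
tool_rot: [-1.016, 1.57, -2.601]
force: [-2.4, 0.5, 8.8]
grip_width: 0.0301
```

Call:
play_rows --pt "0 0 0 0 0 0 30" --pt "0 3 0 0 0 0 30" --pt "0 5 0 0 0 0 30" --pt "0 6 0 0 0 0 30" --pt "0 5 0 0 0 0 30" --pt "0 3 0 0 0 0 30" --pt "0 1 0 0 0 0 30" --pt "0 0 0 0 0 0 30"

```text
clock: 16.45
position: [0.5087, 0.1127, 0.0733]
tool_rot: [1.379, 1.571, -0.205]
force: [1.2, 0.7, 3.2]
grip_width: 0.0301
```

```bash
python3 -c "
from h import *
grab('side','s6')"; python3 bl.py s6
```

```text
s6 [204 190   4  12  28] [205.6 195.1] [0.4656 0.1037 0.042 ] [0.4642 0.1009 0.042 ]
```

Call:
play_rows --pt "0 0 4 0 0 0 30" --pt "0 -13 0 0 0 0 30" --pt "0 0 -4 0 0 0 30" --pt "0 0 0 0 0 0 30" --pt "0 3 0 0 0 0 30" --pt "0 6 0 0 0 0 30" --pt "0 6 0 0 0 0 30" --pt "0 6 0 0 0 0 30"

```text
clock: 17.5
position: [0.5089, 0.1209, 0.0734]
tool_rot: [2.048, 1.57, 0.464]
force: [0.1, 0.6, 7.4]
grip_width: 0.0299
```

Call:
play_rows --pt "0 4 0 0 0 0 30" --pt "0 2 0 0 0 0 30" --pt "0 0 0 0 0 0 30" --pt "0 0 0 0 0 0 30" --pt "0 0 15 0 0 0 30" --pt "0 30 35 0 0 0 30" --pt "0 50 5 0 0 0 30" --pt "0 50 0 0 0 0 30"

```text
clock: 18.5
position: [0.5085, 0.2582, 0.1299]
tool_rot: [2.323, 1.57, 0.738]
force: [0.8, 0.1, -0.4]
grip_width: 0.0304
```

Call:
play_rows --pt "0 50 0 0 0 0 30" --pt "0 20 0 0 0 0 30" --pt "0 0 0 0 0 0 30" --pt "0 0 0 0 0 0 30"

```text
clock: 19.0
position: [0.5088, 0.3251, 0.1286]
tool_rot: [-0.072, 1.57, -1.657]
force: [-0.2, 0.3, -0.1]
grip_width: 0.0297
```

```bash
python3 -c "
from h import *
grab('side','s7');b=grab('top','t7')
cv2.imwrite('pics/v7.png',cv2.resize(b[185:280,160:320],None,fx=5,fy=5,interpolation=cv2.INTER_CUBIC)[:,:,::-1])"; python3 bl.py s7; python3 st.py
```

```text
s7 [203 188   4  12  24] [204.5 193.8] [0.4655 0.1154 0.042 ] [0.4663 0.1172 0.042 ]
19.1 [0.5089 0.3253 0.1286] jaw -0.85 tilt [-0. -0. -1.] [ 0.2  -0.08  0.11] 0.02982638502669194
```

View pics/v7.png

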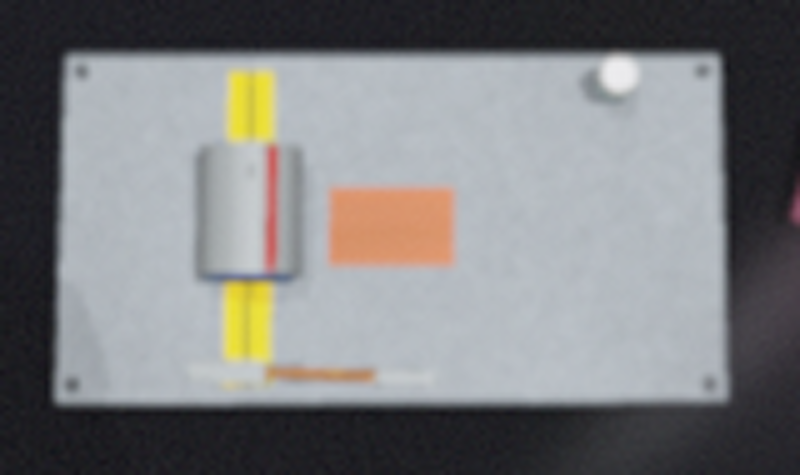

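The roller covers crop columns 197–303 (centre 250) over the band, whose centre line is near 250, so y≈0.116 against 0.1195. That is about 4 mm off, square and well within tolerance. The arm is clear, so I'm handing in.

```bash
python3 -c "
from h import *
grab('top','t8');print(np.abs(cv2.imread('pics/t8.png')[205:250,190:230].astype(int)-cv2.imread('pics/t7.png')[205:250,190:230]).mean())
print(workorder.job_done())"
```

```text
0.6974074074074074
the job is handed in; nothing more can be done
None
```

I rolled the steel roller over the copper strip to the yellow band in about ten short strokes along its top. Contact force was about 3–9 N, and the fingers stayed on top, well above the 66 mm limit. I handed the job in at about 19 s, and it gave no verdict.

- **Final position:** the roller's axis is at y≈0.116 m, and the band's centre line is at about 0.1195 m. That leaves it about 4 mm short, with 12 mm allowed.
- **Alignment:** it is visibly square to the band and about 6 mm off its middle lengthwise, with 35 mm allowed.
- **Rolling, not sliding:** the stripe's final angle matches about 185 mm of travel without slipping. I did not see it face down over the strip; I inferred that from the travel.
- **Stillness and surroundings:** the last two top pictures were nearly identical over the roller. In the last board view the vial and spatula had not moved, and the arm was clear. I did not re-check the bottle, flask, beaker, ring or tube block, but the fingers never went near them.

One mismatch: midway, the side camera put the roller about 7 mm further along than my stroke count predicted. I corrected for it in the later strokes.

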